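# Refit the divider in the cleaning tote and lift the tote level off its drip tray

## Robot

A 7-joint arm with a two-finger parallel gripper is mounted at the origin on the work surface. World frame = base frame: x ahead of the robot, y to its left, z up, the work surface at z = 0. Lengths are in m, angles in rad, forces in N, time in s.
With the tool pointing down it reaches from about 0.35 to 0.775 m from the base axis. Payload 3.1 kg.
Tool frame: the origin (TCP) lies at the centre of the arm's flange, where the gripper is bolted on; the fingertips stand 173 mm ahead of it and the grasp point (between the pads) lies 155 mm ahead of it (ctrl.pinch_z is the distance from the TCP to the grasp point, in m); z points along the fingers, y is the line along which they close (so a half turn about z gives the same grasp; the last joint's range is limited). The gripper opens to 85 mm and grips with 20 to 120 N. Pads are 22 mm wide; open, the fingers measure 114 mm over their backs; the gripper's body (76 mm by 85 mm) begins 54 mm behind the grasp point. The pads swing forward as they close: fully open they stand 13 mm farther back than shut.
Start: joints at [-1.37, 0.311, 0.014, 1.512, -0.004, 1.319, -0.027], TCP at [0.132, 0.534, 0.405] pointing down, gripper open.
Joint ranges: [-2.7, 2.7], [-0.3, 1.91], [-1.27, 1.3], [0.12, 2.57], [-1.44, 4.58], [0.2, 2.03], [-3.05, 3.05]. Speed limits (rad/s): [2.79, 2.79, 3.14, 3.14, 3.14, 3.14, 3.14].

## Interface

Orientations are given as a unit quaternion [x, y, z, w].
In Python, from station import readout, snapshot, get_calibration, ticket, ctrl gives the robot as it stands. The module is installed in compiled form; this text tells all that it offers.
- The arm moves only by the tool arm_command, never from a script. Its argument "increments" is one flat list of numbers, 4 for each row, row after row: the shift along the world's x, y, z in cm, then the turn about the world's z in rad. In form: [tx, ty, tz, roll, tx, ty, tz, roll, ...]. A call has 1 to 20 rows; each row is the pose to reach, as a shift and turn from the pose commanded when the call began; what a row does not reach only later rows make up. A row lasts 1/12 s, in which the tool goes at most 41.7 mm and 7.16 degrees, less where a joint would pass 70% of its speed; a pose out of reach is approached as far as the arm can. A call with a gripper value outside its range is refused whole. "grip" is the closure, from -1 (fully open) to 1 (shut), set as the call begins (left out, the last holds). The fingers move at their own pace and stop on an object; the grip force is fixed at half the most. Time passes only in rows, so rows that repeat a pose let the fingers close. It gives the time, the measured TCP pose, the force, the opening and the grip force at its end, in the units of the state.
- readout.get_obs(): the state, without advancing time (a new reading comes with each control period).
- snapshot(name): name is "side" or "top" or "wrist"; returns the picture (480x640x3 uint8, red, green, blue); there is no depth.
- get_calibration(name): a dict with "vertical_fov" (degrees; the focal length in pixels is half the picture's height over the tangent of half this angle, whatever the lens; pixels are square), "cx", "cy" (the principal point, pixels), "extrinsics" (4x4, takes a point from world to camera coordinates). Camera axes: x right, y down, z forward; pixel columns grow to the right and rows downward; lengths in m; the calibration is good to about 2 mm. A picture is of the moment at which its call begins: read the wrist's pose just before it. get_calibration takes no time and is no camera call; for the wrist camera it gives the pose at the moment of the call.
- ticket.finish_job(): hands the job in; it is judged then, once.
The state is a dict: "clock": time; "joint_positions": joint angles; "joint_vel": joint speeds; "tau": joint torques, N m; "tool_pos": TCP position; "orientation": TCP orientation; "wrist_force": force on the tool from outside, world axes, zero at the start; "ft_torque": the same for the moment, N m; "width": opening from 0.0 (shut) to 1.0 (fully open); "finger_force": force on a finger pad.
Only numpy, scipy, OpenCV 4.12 (cv2) and the standard library are available. Lean on these libraries where they do the work, as an engineer would, in place of code of your own. Each camera call takes 0.05 s, during which the arm holds its last target. There are 200 camera calls.

## Task

The rinsed cleaning tote stands on the drip tray with one of its two dividers still drying in the bamboo rack: stand that divider fully home in the tote's empty guide channels and let go of it. Then take the tote by its handle, lift it about 10 cm clear of the tray and finish still holding it there, level and still, with everything in it in place and nothing tipped over. Leave all other things on the bench and in the rack where they are.

Things in the scene. Friction and masses are not known exactly. Their poses are not given: they have to be found in the camera images.
- tote: Open grey cleaning tote, loose, 340 (its x) x 168 (its y) mm, walls 80 high and 5 thick, rim 4 mm out, fixed handle across the middle. Origin: centre of underside, z up. About 0.8 kg filled: bottle at its -x end, low tin at +x end, low scrub brush in the middle. Dividers stand across it: one at x = -85 mm is fitted fast (same shape as the loose one, stays); the channels at x = +85 mm are empty
- handle (a point): Centre of the tote's handle bar, 134 mm above the tote's underside. The bar runs along the tote's y for 120 mm, flat-sided, 20 mm wide (tote x), 24 mm high; free space beneath it down to the scrub brush (38 mm high)
- slot (a point): Centre of the empty pair of guide channels, on the tote's inner floor (5 mm above its underside); axes as the tote's. Each channel is a groove 13 mm wide (tote x) on a side wall between ribs that reach 16 mm in; inner side walls 158 mm apart. The ribs end 76 mm above the tote's underside, the upper 20 mm flared to a mouth 26 mm wide
- divider: Loose grey divider panel standing on edge in one of the rack's three places: plate 8 mm thick (its x), 144 wide (its y), 80 high, with a centred grip tab of the same thickness, 60 mm wide, rising to 112 mm. Origin: centre of its lower edge; z up. 90 g. The tallest panel in the rack, the only one with a tab; either face may look either way
- rack: Fixed bamboo drying rack, 210 (its x) x 128 (its y) mm; origin: centre of its underside. Three places, at x = -65, 0 and +65 mm, each between pairs of upright pins at y = +-45 mm, 13 mm free between the pins; panels stand with their lower edge 26 mm above the bench, the pins reach 95 mm above the bench
- tray: Fixed black drip tray, 420 (its x) x 250 (its y) mm, rim 16 mm high, floor 4 mm thick, on which the tote stands; origin: centre of its underside on the bench
- bottle: White bottle with a black cap, diameter 56, height 150 mm, standing in the tote's -x end compartment; origin: centre of its foot
- polish_tin: Low steel polish tin, diameter 66, height 28 mm, in the tote's +x end; origin: centre of its underside
- scrub_brush: Wooden scrub brush, 110 x 48 x 38 mm, in the tote's middle compartment; origin: centre of its underside
- soap_board: Bystander: slatted bamboo board 10 x 124 x 64 mm standing on edge in the rack; origin: centre of its lower edge
- box_lid: Bystander: plain white box lid 8 x 130 x 62 mm standing on edge in the rack; origin: centre of its lower edge
- dust_brush: Bystander: wooden hand brush about 170 mm long and 40 mm high lying at the left of the bench; origin on the bench near its middle
- pump: Bystander: clear bottle, diameter 72, height 190 mm, at the left of the bench
- jar: Bystander: glass jar, diameter 84, height 110 mm, at the back of the bench
- spray_can: Bystander: aluminium can, diameter 66, height 180 mm, at the right of the bench

How it is judged:
By the outcome, as a careful person would: the job done as asked, in the order asked, and still so for the second after the job is handed in, while the arm keeps its last pose, push and grip.
It also fails if it takes over 53 s, if anything falls off the work surface, if the arm or the gripper's body presses on something with over 40 N, if the wrist force passes 120 N, or if a joint passes its speed limit or range.

## Working session

There is one attempt and no reset: what is moved stays moved. The work goes in short steps, Python scripts to look and compute and a tool call to move; the robot and the scene stay as the last step left them, time stands still between calls to the robot, and variables do not carry over. Pictures are saved under pics/ and viewed, at most 11 in all, crops included, and the job is handed in when it is done.

Besides the shell and the picture viewer there is one more tool, called after "Request:" as name(argument=value, ...), one argument or row to a line, values as JSON. arm_command: Moves the arm, as the interface text tells. Its arguments: {"type":"object","properties":{"increments":{"type":"array","items":{"type":"number"}},"grip":{"type":"number"}},"required":["increments"]}

```bash
mkdir -p pics; python3 - <<'E'
from station import *
import cv2,numpy as np
o=readout.get_obs();print(o['clock'],o['tool_pos'],o['orientation'],o['width'],ctrl.pinch_z)
for n in("top","side","wrist"):
    c=get_calibration(n);print(n,c['vertical_fov'],c['cx'],c['cy'],np.round(c['extrinsics'],4).tolist())
    cv2.imwrite(f'pics/{n}0.png',snapshot(n)[:,:,::-1])
E
```

```text
0.0 [0.13212615 0.53356465 0.40360552] [ 1.21064791e-01  9.92643887e-01 -1.19101663e-03 -1.11005893e-04] 0.9996334043712675 0.1547
top 46.550058911098546 316.70727086046315 232.7855312499117 [[-0.0259, -0.9996, 0.0093, 0.0464], [-0.9925, 0.0246, -0.12, 0.5781], [0.1197, -0.0123, -0.9927, 1.8533], [0.0, 0.0, 0.0, 1.0]]
side 42.62387255938398 323.3898457179689 244.75648961406975 [[0.7997, -0.6002, -0.0143, -0.45], [-0.4062, -0.5233, -0.7491, 0.3193], [0.4421, 0.6049, -0.6623, 1.3681], [0.0, 0.0, 0.0, 1.0]]
wrist 64.6710978937982 323.27209859440984 233.80548285599238 [[0.2403, 0.9707, -0.0018, -0.5492], [0.937, -0.2315, 0.2616, -0.0335], [0.2535, -0.0645, -0.9652, 0.3788], [0.0, 0.0, 0.0, 1.0]]
```

View pics/top0.png

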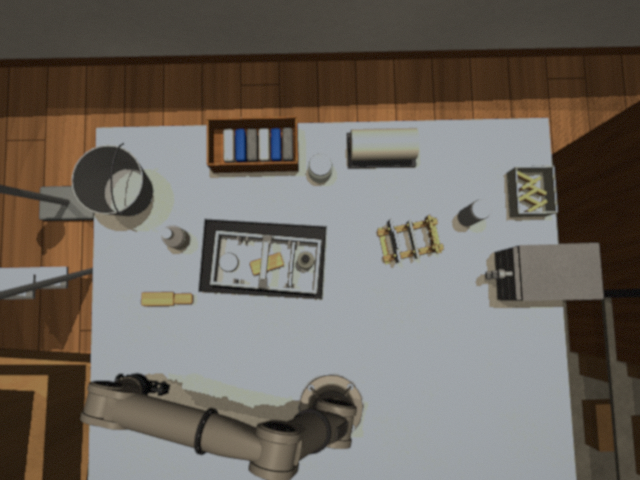

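View pics/side0.png

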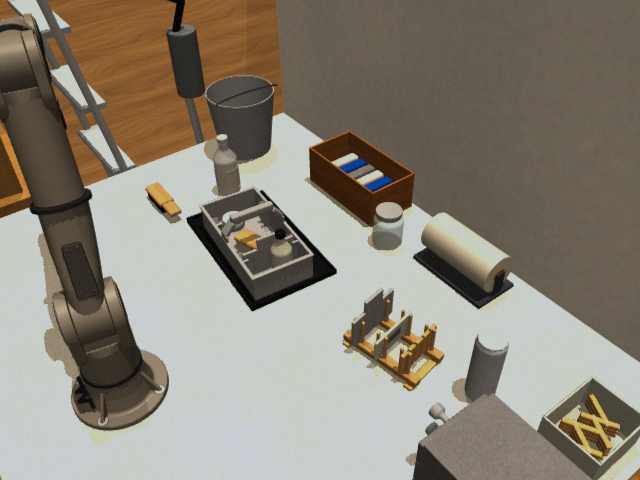

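The top view shows the tote at about (268,262), with its bottle to the right (306,260) and the tin to the left (229,262). That makes tote +x roughly world +y. The rack is at about (410,240). The side view puts the tall tabbed divider in the rack's left place, at about (393,240) in the top picture.

```bash
cat > h.py <<'E'
import numpy as np,cv2
from station import *
def K(c):
    f=240/np.tan(np.radians(c['vertical_fov']/2));return np.array([[f,0,c['cx']],[0,f,c['cy']],[0,0,1]])
def onplane(c,uv,z):
    E=np.array(c['extrinsics']);R,t=E[:3,:3],E[:3,3];C=-R.T@t
    d=R.T@np.linalg.inv(K(c))@[uv[0],uv[1],1];return C+d*(z-C[2])/d[2]
def proj(c,P):
    E=np.array(c['extrinsics']);q=(E[:3,:3]@np.atleast_2d(P).T).T+E[:3,3];q=q@K(c).T;return q[:,:2]/q[:,2:]
def tri(cs,uvs):
    # least-squares intersection of rays; returns point and residual (m)
    A=np.zeros((3,3));b=np.zeros(3);L=[]
    for c,uv in zip(cs,uvs):
        E=np.array(c['extrinsics']);C=-E[:3,:3].T@E[:3,3];d=onplane(c,uv,0)-C;d/=np.linalg.norm(d)
        M=np.eye(3)-np.outer(d,d);A+=M;b+=M@C;L.append((M,C))
    p=np.linalg.solve(A,b);return p,[round(float(np.linalg.norm(M@(p-C))),4) for M,C in L]
E
python3 - <<'E'
from h import *
c=get_calibration('top')
for n,uv,z in [('trayTL',(204,220),.016),('TR',(327,228),.016),('BR',(323,299),.016),('BL',(199,291),.016),('toteTL',(216,231),.084),('TR',(325,238),.084),('BR',(321,293),.084),('BL',(210,287),.084),('handle',(265,262),.138),('divtop',(393,240),.13),('rackL',(389,243),.02),('rackR',(433,236),.02)]: print(n,onplane(c,uv,z).round(3))
o=readout.get_obs();T=np.eye(4)
from scipy.spatial.transform import Rotation as Ro
T[:3,:3]=Ro.from_quat(o['orientation']).as_matrix();T[:3,3]=o['tool_pos']
w=get_calibration('wrist');E=np.array(w['extrinsics']);print('cam in tool',(E@T).round(3).tolist(),T.round(3).tolist())
for n in('top','side'):
    im=cv2.imread(f'pics/{n}0.png');
    if n=='top': a=im[205:310,190:335];b=im[205:275,370:450];cv2.imwrite('pics/crop1.png',np.hstack([cv2.resize(a,(500,362),interpolation=3),cv2.resize(b,(300,262),interpolation=3)[:, :] if 0 else cv2.copyMakeBorder(cv2.resize(b,(300,262),interpolation=3),0,100,0,0,0)]))
E
```

```text
trayTL [0.635 0.416 0.016]
TR [ 0.597 -0.004  0.016]
BR [0.356 0.016 0.016]
BL [0.394 0.433 0.016]
toteTL [0.587 0.363 0.084]
TR [0.555 0.005 0.084]
BR [0.376 0.023 0.084]
BL [0.404 0.384 0.084]
handle [0.477 0.199 0.138]
divtop [ 0.538 -0.211  0.13 ]
rackL [ 0.54  -0.214  0.02 ]
rackR [ 0.56  -0.365  0.02 ]
cam in tool [[0.0, 1.0, -0.0, -0.0], [-0.965, -0.0, -0.261, 0.072], [-0.261, 0.0, 0.965, -0.012], [0.0, 0.0, 0.0, 1.0]] [[-0.971, 0.24, -0.0, 0.132], [0.24, 0.971, -0.002, 0.534], [-0.0, -0.002, -1.0, 0.404], [0.0, 0.0, 0.0, 1.0]]
```

Request:
arm_command(
  increments=[3,-3,1,0.02,6,-6,2,0.05,9,-9,3,0.08,12,-12,4,0.1,15,-15,5,0.12,18,-18,5,0.15,21,-20,5,0.15,24,-23,5,0.15,27,-26,5,0.15,29,-28,5,0.15,30,-30,5,0.15,30,-30,5,0.15,30,-30,5,0.15,30,-30,5,0.15],
)

```text
clock: 1.32
tool_pos: [0.4316, 0.2348, 0.4544]
orientation: [0.046, 0.999, 0.0, -0.001]
wrist_force: [-0.5, 0.5, -0.1]
width: 0.998
finger_force: 0.0
```

```bash
cat >> h.py <<'E'
import pickle
def shot(n):
    o=readout.get_obs();c=get_calibration('wrist');im=snapshot('wrist')[:,:,::-1].copy()
    cv2.imwrite(f'pics/{n}.png',im);pickle.dump(c,open(f'pics/{n}.pkl','wb'));print(n,o['clock'],o['tool_pos'].round(4) if hasattr(o['tool_pos'],'round') else o['tool_pos'])
E
python3 -c "
from h import *;shot('w1')"
```

```text
w1 1.3167 [0.4316 0.2348 0.4544]
```

Request:
arm_command(
  increments=[2,-3,0,0,4,-6,0,0,5,-9,0,0,5,-12,0,0,5,-12,0,0,5,-12,0,0,5,-12,0,0],
)

```text
clock: 1.95
tool_pos: [0.4817, 0.116, 0.4546]
orientation: [0.045, 0.999, 0.001, -0.0]
wrist_force: [-1.0, 0.5, -0.2]
width: 1.001
finger_force: 0.0
```

```bash
python3 -c "
from h import *;shot('w2')"
```

```text
w2 1.95 [0.4817 0.116  0.4546]
```

Request:
arm_command(
  increments=[0,-3,0,0.02,0,-6,0,0.05,0,-9,0,0.08,0,-12,0,0.12,0,-15,0,0.16,0,-18,0,0.2,0,-21,0,0.22,0,-23,0,0.22,0,-24,0,0.22,0,-24,0,0.22,0,-24,0,0.22],
)

```text
clock: 2.92
tool_pos: [0.4828, -0.1241, 0.4545]
orientation: [-0.065, 0.998, 0.001, -0.0]
wrist_force: [0.7, 1.1, -0.2]
width: 1.003
finger_force: 0.0
```

```bash
python3 -c "
from h import *;shot('w3')"
```

```text
w3 2.9167 [ 0.4828 -0.1241  0.4545]
```

View pics/w1.png

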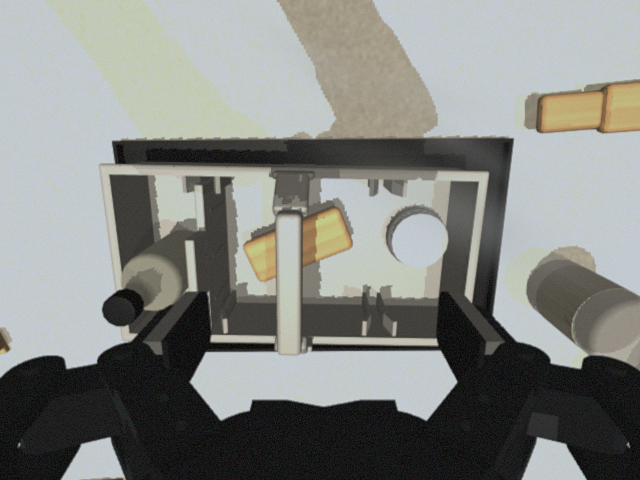

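View pics/w3.png

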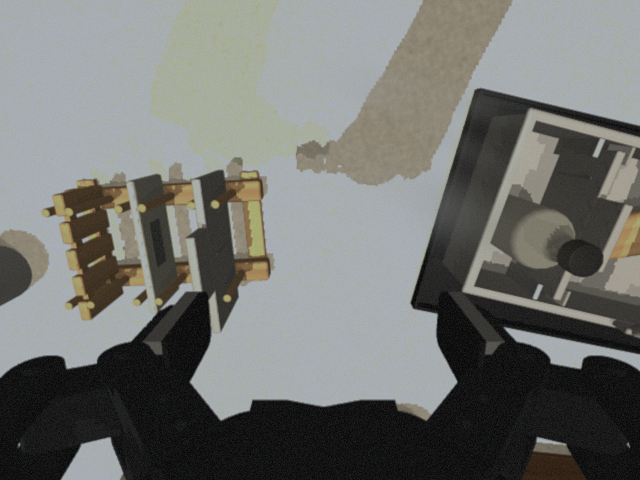

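w1 shows the tote with the handle bar from (288,210) to (289,354), the empty channels near x 370–395, and rim corners at (101,165), (490,173) and (491,342). w3 shows the divider in the rack's right-hand place at about (207,250), with the tab pointing towards the camera. I'll take a closer look from a second place.

Request:
arm_command(
  increments=[0,-3,0,0,0,-6,0,0,0,-9,-1,0,0,-11,-2,0,0,-12,-3,0,0,-12,-4,0,0,-12,-4,0,0,-12,-4,0],
)

```text
clock: 3.63
tool_pos: [0.4831, -0.2432, 0.4138]
orientation: [-0.066, 0.998, 0.002, -0.001]
wrist_force: [-0.2, 0.2, -0.1]
width: 0.999
finger_force: 0.0
```

```bash
python3 - <<'E'
from h import *
shot('w4')
a=cv2.imread('pics/w4.png');b=cv2.imread('pics/w3.png')
cv2.imwrite('pics/c4.png',cv2.resize(a[130:400,150:510],(800,600),interpolation=3))
cv2.imwrite('pics/c3.png',cv2.resize(b[150:345,40:300],(800,600),interpolation=3))
E
```

```text
w4 3.6333 [ 0.4831 -0.2432  0.4138]
```

View pics/c4.png

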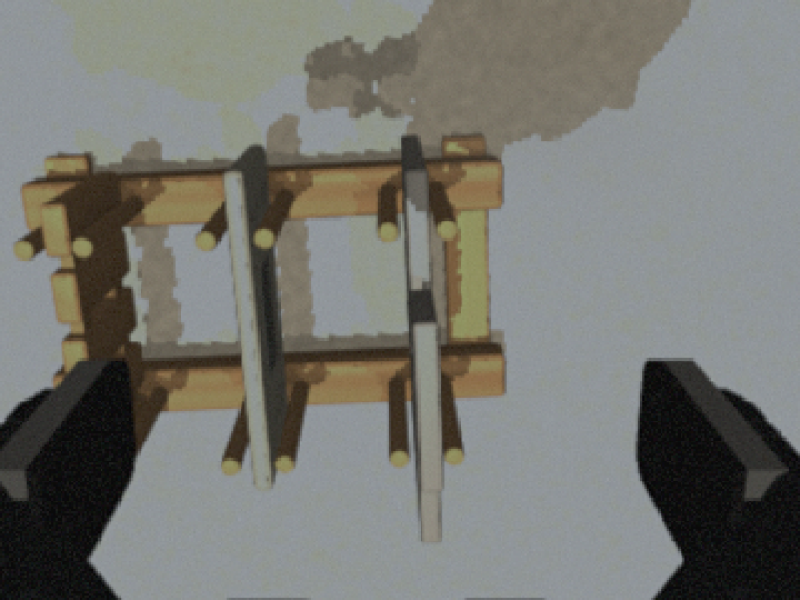

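View pics/w2.png

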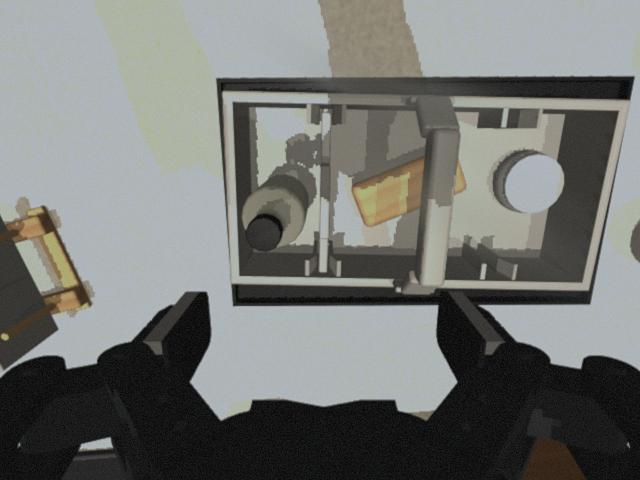

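View pics/c3.png

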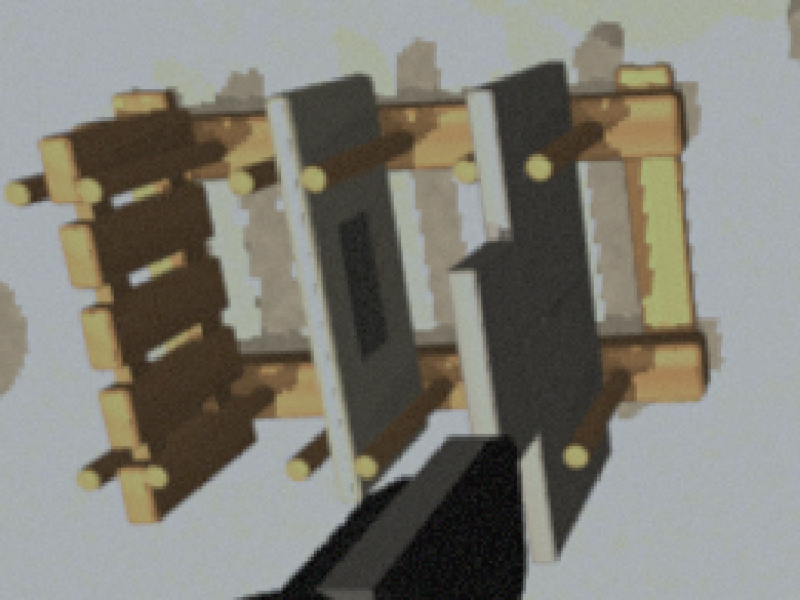

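In c4 the tab top runs (412–437,322) to (416–442,490), and the plate's top ends are at (418,170) and (430,541). In c3 the same points are tab (465,269) and plate ends (482,91) and (543,558). In w2 the tote rim corners are (223,92), (631,100), (590,290) and (233,286), and the bar runs (442,132) to (431,287).

```bash
python3 - <<'E'
from h import *
from scipy.optimize import least_squares
C={i:pickle.load(open(f'pics/w{i}.pkl','rb')) for i in(1,2,3,4)}
p4=lambda u,v:(150+u/2.2222,130+v/2.2222); p3=lambda u,v:(40+u/3.077,150+v/3.077)
for n,a,b in [('tab',(425,322),(465,269)),('plate-',(418,170),(482,91)),('plate+',(430,541),(543,558)),('pinA1',(388,231),(466,170)),('pinA2',(447,230),(538,168)),('pinB2',(455,455),(576,456))]:
    p,r=tri([C[4],C[3]],[p4(*a),p3(*b)]);print(n,p.round(4),r)
for n,a,b in [('TL',(101,165),(223,92)),('TR',(490,173),(631,100)),('BR',(491,342),(590,290)),('barU',(289,211),(442,132)),('barL',(290,353),(431,287)),('cap',(123,307),(263,232)),('tin',(418,238),(534,183))]:
    p,r=tri([C[1],C[2]],[a,b]);print(n,p.round(4),r)
# tote fit: x,y,z,yaw from rim corners + bar
L=[.174,.088,.080]
obs=[(1,(-.174,.088,.080),(101,165)),(1,(.174,.088,.080),(490,173)),(1,(.174,-.088,.080),(491,342)),
(2,(-.174,.088,.08),(223,92)),(2,(.174,.088,.08),(631,100)),(2,(.174,-.088,.08),(590,290)),(2,(-.174,-.088,.08),(233,286)),
(1,(0,-.06,.146),(290,353)),(2,(0,-.06,.146),(431,287)),(1,(0,.06,.146),(289,211)),(2,(0,.06,.146),(442,132))]
def W(q,l):
    c,s=np.cos(q[3]),np.sin(q[3]);l=np.array(l);return np.array([q[0]+c*l[0]-s*l[1],q[1]+s*l[0]+c*l[1],q[2]+l[2]])
f=lambda q:np.concatenate([proj(C[i],W(q,l))[0]-uv for i,l,uv in obs])
s=least_squares(f,[.48,.2,.004,1.48]);print(s.x.round(4));print(s.fun.round(1).reshape(-1,2).tolist())
print('handle',W(s.x,(0,0,.134)).round(4),'slot',W(s.x,(.085,0,.005)).round(4))
for i in(1,2):
    im=cv2.imread(f'pics/w{i}.png')
    for l in [(x,y,.076) for y in(-.063,.063,-.079,.079) for x in(.072,.098)]+[(.085,.079,.005),(.085,-.079,.005),(0,.06,.146),(0,-.06,.146)]: cv2.circle(im,tuple(int(round(8*v)) for v in proj(C[i],W(s.x,l))[0]),12,(0,0,255),-1,shift=3)
    cv2.imwrite(f'pics/o{i}.png',im)
a=cv2.imread('pics/o1.png')[160:360,270:510];b=cv2.imread('pics/o2.png')[75:305,390:640]
cv2.imwrite('pics/oc.png',np.hstack([cv2.resize(a,(400,400)),cv2.resize(b,(400,400))]))
E
```

```text
tab [ 0.5113 -0.2253  0.1342] [0.0003, 0.0003]
plate- [ 0.4694 -0.2323  0.1038] [0.0001, 0.0001]
plate+ [ 0.6096 -0.2075  0.1052] [0.0005, 0.0005]
pinA1 [ 0.4944 -0.2391  0.0936] [0.0, 0.0]
pinA2 [ 0.491  -0.2184  0.0945] [0.0, 0.0]
pinB2 [ 0.5793 -0.2019  0.0942] [0.0002, 0.0002]
TL [0.3756 0.0407 0.0803] [0.0002, 0.0002]
TR [0.4136 0.3857 0.0847] [0.0006, 0.0006]
BR [0.6235 0.4184 0.0172] [0.0035, 0.0035]
barU [0.4229 0.2098 0.1347] [0.0008, 0.0008]
barL [0.5418 0.1975 0.1433] [0.0007, 0.0007]
cap [0.484  0.0713 0.1493] [0.0002, 0.0002]
tin [0.4841 0.3322 0.0374] [0.0013, 0.0013]
[0.4815 0.2055 0.0016 1.474 ]
[[-0.4, 1.6], [0.0, -4.3], [-21.8, 1.8], [0.2, 1.9], [-0.3, -2.7], [1.2, -1.7], [1.3, 0.1], [2.4, 2.8], [3.9, 0.4], [0.9, 2.8], [7.3, -2.8]]
handle [0.4815 0.2055 0.1356] slot [0.4897 0.2901 0.0066]
```

View pics/oc.png

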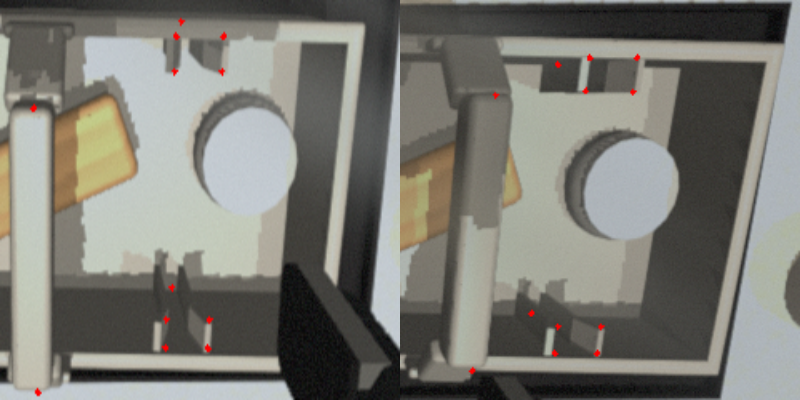

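The mouth marks fall on the ribs in both pictures, to about 1 mm. The w1 "BR" point was a misread because the finger hides it. The divider checks out: width 142 mm, top at about 0.105 m, upright between its pins. Its centre is (0.540,-0.220) and it needs a turn of +0.043. I'll refit the tote and go for the grasp.

```bash
cat > tote.py <<'E'
from h import *
from scipy.optimize import least_squares
C={i:pickle.load(open(f'pics/w{i}.pkl','rb')) for i in(1,2)}
obs=[(1,(-.174,.088,.080),(101,165)),(1,(.174,.088,.080),(490,173)),(2,(-.174,.088,.08),(223,92)),(2,(.174,.088,.08),(631,100)),(2,(.174,-.088,.08),(590,290)),(2,(-.174,-.088,.08),(233,286))]
def W(q,l):
    c,s=np.cos(q[3]),np.sin(q[3]);l=np.array(l);return np.array([q[0]+c*l[0]-s*l[1],q[1]+s*l[0]+c*l[1],q[2]+l[2]])
E
python3 - <<'E'
from tote import *
for fz in (None,.004):
    g=lambda q:q if fz is None else np.array([q[0],q[1],fz,q[3]])
    s=least_squares(lambda q:np.concatenate([proj(C[i],W(g(q),l))[0]-uv for i,l,uv in obs]),[.48,.2,.004,1.48]);q=g(s.x)
    print(q.round(4),s.fun.round(1).tolist(),'handle',W(q,(0,0,.134)).round(4),'slot',W(q,(.085,0,.005)).round(4))
    print('bar mids',[proj(C[i],W(q,(0,y,.146))).round(1).tolist() for i in(1,2) for y in(-.03,.03)])
E
```

```text
[0.4822 0.205  0.0021 1.4636] [-0.4, 0.4, 0.4, -1.4, 0.5, 0.5, 0.0, 0.3, -0.4, 0.9, -0.3, -0.8] handle [0.4822 0.205  0.1361] slot [0.4913 0.2895 0.0071]
bar mids [[[290.8, 324.1]], [[290.3, 253.3]], [[437.3, 252.2]], [[445.3, 173.2]]]
[0.4821 0.2047 0.004  1.4632] [-1.9, 0.5, 1.0, -1.2, -0.3, 0.1, 1.5, 0.2, 0.7, 1.7, -1.1, -0.1] handle [0.4821 0.2047 0.138 ] slot [0.4912 0.2893 0.009 ]
bar mids [[[290.3, 325.2]], [[289.8, 254.0]], [[437.7, 252.9]], [[445.8, 173.4]]]
```

Request:
arm_command(
  increments=[2,1,-1,0.02,4,2,-2,0.04,5.5,2.3,-4,0.04,5.7,2.3,-6,0.04,5.7,2.3,-8,0.04,5.7,2.3,-9,0.04,5.7,2.3,-9,0.04,5.7,2.3,-10,0.04,5.7,2.3,-11,0.04,5.7,2.3,-12,0.04,5.7,2.3,-13,0.04,5.7,2.3,-13.7,0.04,5.7,2.3,-13.7,0.04,5.7,2.3,-13.7,0.04],
)

```text
clock: 4.85
tool_pos: [0.539, -0.2231, 0.2771]
orientation: [-0.083, 0.997, 0.0, -0.001]
wrist_force: [-0.2, -0.7, -0.2]
width: 0.997
finger_force: 0.0
```

Request:
arm_command(
  increments=[0,0,0,0,0,0,0,0,0,0,0,0,0,0,0,0,0,0,0,0,0,0,0,0,0,0,0,0,0,0,0,0,0,0,0,0,0,0,0,0],
  grip=1,
)

```text
clock: 5.68
tool_pos: [0.5393, -0.2232, 0.2779]
orientation: [-0.084, 0.997, -0.0, 0.0]
wrist_force: [0.1, -0.3, 1.4]
width: 0.083
finger_force: 58.8
```

Gripped at 7 mm, 59 N. Next: lift, then carry it over the tote.

Request:
arm_command(
  increments=[0,0,1,0,0,0,3,0,0,0,5,0,0,0,7,0,0,0,9,0,0,0,11,0,0,0,13,0,0,0,15,0,0,0,17,0,0,0,18,0,0,0,18,0],
)

```text
clock: 6.6
tool_pos: [0.5394, -0.2237, 0.4607]
orientation: [-0.083, 0.997, -0.001, 0.002]
wrist_force: [-0.3, -0.2, -0.3]
width: 0.084
finger_force: 58.5
```

Request:
arm_command(
  increments=[0,2,0,0,0,5,0,-0.03,0,8,0,-0.06,-1,11,0,-0.09,-1,14,0,-0.12,-2,17,0,-0.15,-2,20,0,-0.18,-3,23,0,-0.21,-3,26,0,-0.24,-4,29,0,-0.27,-4,32,0,-0.275,-4.5,35,0,-0.275,-4.8,38,0,-0.275,-4.8,41,0,-0.275,-4.8,44,0,-0.275,-4.8,47,0,-0.275,-4.8,49,0,-0.275,-4.8,50.5,0,-0.275,-4.8,51.2,0,-0.275,-4.8,51.2,0,-0.275],
)

```text
clock: 8.27
tool_pos: [0.4907, 0.2903, 0.4564]
orientation: [0.053, 0.999, -0.001, -0.001]
wrist_force: [-0.1, 0.2, -0.3]
width: 0.083
finger_force: 58.6
```

Request:
arm_command(
  increments=[0,0,0,0,0,0,0,0,0,0,0,0,0,0,0,0],
)

```text
clock: 8.6
tool_pos: [0.4916, 0.2873, 0.4581]
orientation: [0.055, 0.998, -0.0, 0.0]
wrist_force: [0.9, -0.9, -1.0]
width: 0.086
finger_force: 58.6
```

```bash
python3 -c "
from h import *;shot('w5');print(readout.get_obs()['tool_pos'],readout.get_obs()['orientation'])"
```

```text
w5 8.6 [0.4916 0.2873 0.4581]
[0.49152056 0.2876351  0.4580508 ] [5.48664884e-02 9.98493674e-01 5.60240632e-05 2.19276582e-04]
```

View pics/w5.png

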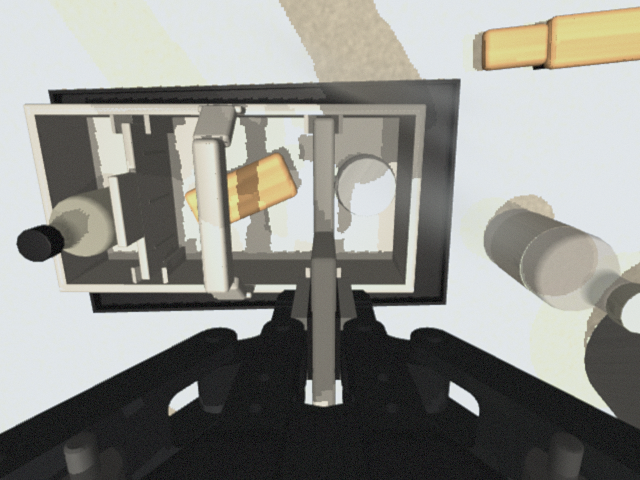

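w5 shows the divider held upright over the slot, plate top end at (315–333,117) and tab edge at about (313–336,262). The tote rim corners are (25,104), (425,104), (413,291) and (60,291). The ribs of the empty channels show on both sides of the panel. I'll refit the tote with this view.

```bash
python3 - <<'E'
from tote import *
C[5]=pickle.load(open('pics/w5.pkl','rb'))
o2=[(5,(-.174,.088,.080),(25,104)),(5,(.174,.088,.08),(425,104)),(5,(.174,-.088,.08),(413,291)),(5,(-.174,-.088,.08),(60,291))]
for ob in (obs,o2,obs+o2):
    s=least_squares(lambda q:np.concatenate([proj(C[i],W(q,l))[0]-uv for i,l,uv in ob]),[.48,.2,.004,1.48]);q=s.x
    print(q.round(4),s.fun.round(1).tolist(),'slot',W(q,(.085,0,.005)).round(4))
z=.4581-.1547-.122+.106
a=onplane(C[5],(324,117),z);b=onplane(C[5],(324,235),z);t=onplane(C[5],(324.5,262),z+.032);e=onplane(C[5],(324,404),z+.032)
print('plate end',a.round(4),b.round(4),'yaw',np.arctan2(*(b-a)[1::-1])+np.pi/2,'tab',t.round(4),e.round(4))
for d in(-.01,.01): print('width at',d,[np.linalg.norm(onplane(C[5],(333,117),z+d)-onplane(C[5],(315,117),z+d)).round(4)])
# panel side lower edge predicted line: project bottom edge near end
E
```

```text
[0.4822 0.205  0.0021 1.4636] [-0.4, 0.4, 0.4, -1.4, 0.5, 0.5, 0.0, 0.3, -0.4, 0.9, -0.3, -0.8] slot [0.4913 0.2895 0.0071]
[4.8080e-01 2.0290e-01 3.0000e-04 1.4598e+00] [-0.6, -0.4, 0.1, -0.1, -0.5, 0.4, 1.0, 0.2] slot [0.4903 0.2873 0.0053]
[0.4816 0.2043 0.002  1.4619] [-1.1, -0.5, -0.3, -1.6, -0.2, -0.5, -0.8, 0.1, -1.4, 0.6, -1.2, -1.6, -0.3, 0.6, 2.1, 0.1, 1.6, 1.2, 1.8, 1.7] slot [0.4908 0.2888 0.007 ]
plate end [0.4207 0.2958 0.2874] [0.4637 0.291  0.2874] yaw 1.4610411979282842 tab [0.4634 0.2911 0.3194] [0.5137 0.2854 0.3194]
width at -0.01 [np.float64(0.0068)]
width at 0.01 [np.float64(0.0059)]
```

Request:
arm_command(
  increments=[-0.2,0,-1,0,-0.2,0,-3,0,-0.2,0,-5,0,-0.2,0,-7,0,-0.2,0,-9,0,-0.2,0,-10.5,0,-0.2,0,-11.5,0,-0.2,0,-12,0,-0.2,0,-12,0,-0.2,0,-12.5,0,-0.2,0,-13,0,-0.2,0,-13.5,0,-0.2,0,-14,0,-0.2,0,-14.5,0,-0.2,0,-14.5,0,-0.2,0,-14.5,0],
)

```text
clock: 9.98
tool_pos: [0.4891, 0.2888, 0.3123]
orientation: [0.054, 0.999, -0.0, -0.0]
wrist_force: [0.4, -0.3, -1.1]
width: 0.084
finger_force: 58.7
```

Request:
arm_command(
  increments=[0,0,-0.5,0,0,0,-1,0,0,0,-1.5,0,0,0,-2,0,0,0,-2,0],
)

```text
clock: 10.4
tool_pos: [0.4886, 0.2887, 0.2912]
orientation: [0.054, 0.999, -0.001, -0.001]
wrist_force: [0.1, -0.1, -1.4]
width: 0.083
finger_force: 58.5
```

Request:
arm_command(
  increments=[0,0,-0.5,0,0,0,-1,0,0,0,-1.5,0,0,0,-2,0,0,0,-2.4,0,0,0,-2.4,0],
)

```text
clock: 10.9
tool_pos: [0.4887, 0.2887, 0.2675]
orientation: [0.054, 0.999, -0.001, -0.001]
wrist_force: [-0.9, 0.7, -1.0]
width: 0.079
finger_force: 58.6
```

Request:
arm_command(
  increments=[0,0,-0.2,0,0,0,-0.4,0,0,0,-0.5,0,0,0,-0.5,0],
)

```text
clock: 11.23
tool_pos: [0.4892, 0.2889, 0.2636]
orientation: [0.054, 0.999, -0.0, -0.0]
wrist_force: [0.0, -0.5, -1.1]
width: 0.085
finger_force: 58.7
```

Request:
arm_command(
  increments=[0,0,-0.1,0,0,0,-0.2,0,0,0,-0.2,0],
)

```text
clock: 11.48
tool_pos: [0.4892, 0.2889, 0.2616]
orientation: [0.054, 0.999, -0.0, -0.0]
wrist_force: [-0.7, 1.0, -0.2]
width: 0.082
finger_force: 58.7
```

Request:
arm_command(
  increments=[0,0,-0.1,0,0,0,-0.2,0,0,0,-0.2,0],
)

```text
clock: 11.73
tool_pos: [0.4893, 0.289, 0.2609]
orientation: [0.054, 0.999, 0.0, 0.0]
wrist_force: [-2.5, -0.8, 4.3]
width: 0.086
finger_force: 59.6
```

Request:
arm_command(
  increments=[0,0,-0.1,0,0,0,-0.2,0,0,0,-0.2,0],
)

```text
clock: 11.98
tool_pos: [0.4893, 0.289, 0.2609]
orientation: [0.054, 0.999, 0.001, 0.0]
wrist_force: [-5.3, -1.1, 14.3]
width: 0.083
finger_force: 61.1
```

The divider met the floor at the expected height (TCP 0.261) with 14 N of contact. Release and rise.

Request:
arm_command(
  increments=[0,0,0.2,0,0,0,0.2,0,0,0,0.2,0,0,0,0.2,0,0,0,0.2,0,0,0,0.2,0,0,0,0.2,0,0,0,0.2,0],
  grip=-1,
)

```text
clock: 12.65
tool_pos: [0.4892, 0.2889, 0.2595]
orientation: [0.054, 0.999, -0.0, -0.0]
wrist_force: [0.3, -0.0, -0.5]
width: 1.0
finger_force: 0.0
```

Request:
arm_command(
  increments=[0,0,1,0,0,0,3,0,0,0,5,0,0,0,7,0,0,0,9,0,0,0,11,0,0,-2,13,0,0,-4,15,0,-0.5,-6,16,0,-0.8,-8,16,0,-0.8,-8.5,16,0,-0.8,-8.5,16,0,-0.8,-8.5,16,0,-0.8,-8.5,16,0],
)

```text
clock: 13.82
tool_pos: [0.4809, 0.2057, 0.4192]
orientation: [0.053, 0.999, 0.0, -0.001]
wrist_force: [0.6, -0.3, 0.7]
width: 1.002
finger_force: 0.0
```

```bash
python3 -c "
from h import *;shot('w6');o=readout.get_obs();print(o['tool_pos'],o['orientation'],o['width'])"
```

```text
w6 13.8167 [0.4809 0.2057 0.4192]
[0.48089563 0.20572163 0.4190846 ] [ 5.24865409e-02  9.98621471e-01  8.36045477e-05 -5.60699472e-04] 1.0020333775465906
```

View pics/w6.png

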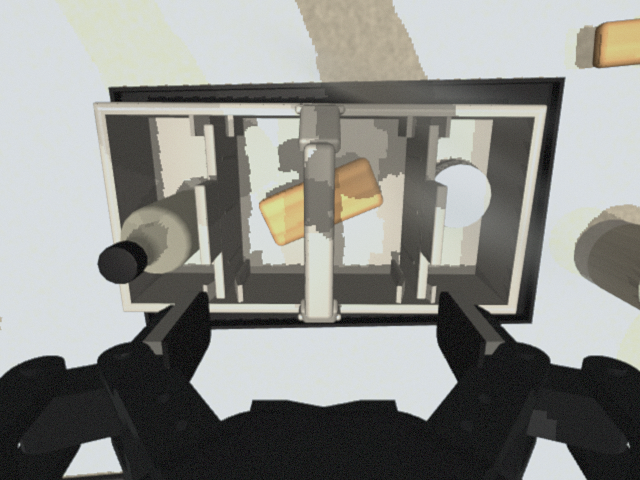

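w6 shows the loose divider seated as a mirror of the fixed one: tabs at x≈203 and x≈439, both spanning rows 183–266. The bar's midline is u≈319.5, v 145–320, and the rim corners are (95,103), (547,106), (516,313) and (123,311).

```bash
python3 - <<'E'
from tote import *
C[6]=pickle.load(open('pics/w6.pkl','rb'))
ob=[(6,(-.174,.088,.080),(95,103)),(6,(.174,.088,.08),(547,106)),(6,(.174,-.088,.08),(516,313)),(6,(-.174,-.088,.08),(123,311))]
s=least_squares(lambda q:np.concatenate([proj(C[i],W(q,l))[0]-uv for i,l,uv in ob]),[.48,.2,.004,1.48]);q=s.x
print(q.round(4),s.fun.round(1).tolist(),'bar',[onplane(C[6],uv,.15).round(4).tolist() for uv in((319,145),(319.5,320))])
# divider top heights compare: loose vs fixed tab ends
for x in(-.085,.085): print(x,proj(C[6],[W(q,(x,y,.117)) for y in(.03,-.03)]).round(1).tolist())
E
```

```text
[0.4816 0.2039 0.0015 1.4587] [-0.5, -0.6, 0.0, -0.4, -0.7, 0.7, 1.3, 0.5] bar [[0.4223, 0.2097, 0.15], [0.5402, 0.1973, 0.15]]
-0.085 [[201.4, 185.2], [207.5, 264.5]]
0.085 [[439.3, 186.8], [432.4, 265.9]]
```

The tab tops match the prediction for a fully seated divider. The handle centre is (0.481,0.2035) and the yaw already agrees. Descend and grip.

Request:
arm_command(
  increments=[0,-0.2,-1,0,0,-0.2,-3,0,0,-0.2,-5,0,0,-0.2,-7,0,0,-0.2,-9,0,0,-0.2,-10.5,0,0,-0.2,-11.5,0,0,-0.2,-12.2,0,0,-0.2,-12.7,0,0,-0.2,-12.7,0,0,-0.2,-12.7,0],
)

```text
clock: 14.78
tool_pos: [0.4815, 0.202, 0.293]
orientation: [0.054, 0.999, 0.0, 0.0]
wrist_force: [0.4, 0.6, -1.0]
width: 0.998
finger_force: 0.0
```

Request:
arm_command(
  increments=[0,0,0,0,0,0,0,0,0,0,0,0,0,0,0,0,0,0,0,0,0,0,0,0,0,0,0,0,0,0,0,0,0,0,0,0,0,0,0,0],
  grip=1,
)

```text
clock: 15.62
tool_pos: [0.4813, 0.2023, 0.2932]
orientation: [0.054, 0.999, 0.001, 0.0]
wrist_force: [-0.8, 1.7, 3.5]
width: 0.221
finger_force: 60.4
```

Request:
arm_command(
  increments=[0,0,0.2,0,0,0,0.5,0,0,0,0.8,0,0,0,1.2,0,0,0,1.6,0,0,0,2,0,0,0,2,0,0,0,2,0],
)

```text
clock: 16.28
tool_pos: [0.4814, 0.2019, 0.3131]
orientation: [0.054, 0.999, 0.0, 0.0]
wrist_force: [0.2, 0.3, -8.4]
width: 0.227
finger_force: 58.9
```

Request:
arm_command(
  increments=[0,0,0.3,0,0,0,0.8,0,0,0,1.4,0,0,0,2,0,0,0,2.7,0,0,0,3.4,0,0,0,4.1,0,0,0,4.8,0,0,0,5.5,0,0,0,6.2,0,0,0,6.8,0,0,0,7.4,0,0,0,7.8,0,0,0,8.1,0,0,0,8.3,0,0,0,8.3,0,0,0,8.3,0,0,0,8.3,0,0,0,8.3,0,0,0,8.3,0],
)

```text
clock: 17.95
tool_pos: [0.4811, 0.2019, 0.3954]
orientation: [0.054, 0.999, -0.0, -0.0]
wrist_force: [-0.2, 0.3, -8.5]
width: 0.224
finger_force: 59.0
```

Request:
arm_command(
  increments=[0,0,0,0,0,0,0,0,0,0,0,0,0,0,0,0,0,0,0,0,0,0,0,0,0,0,0,0,0,0,0,0],
)

```text
clock: 18.62
tool_pos: [0.4812, 0.2019, 0.3957]
orientation: [0.054, 0.999, 0.0, 0.0]
wrist_force: [0.0, -0.8, -8.6]
width: 0.226
finger_force: 59.0
```

```bash
python3 - <<'E'
from h import *
o=readout.get_obs();print(o['clock'],o['tool_pos'],o['wrist_force'],o['ft_torque'],np.abs(o['joint_vel']).max())
shot('w7')
# level check: compare w7 with w6 by rim in the image: residual after a fit of the tote at same gripper-relative pose
a=cv2.imread('pics/w7.png');b=cv2.imread('pics/side0.png');s=snapshot('side')[:,:,::-1]
cv2.imwrite('pics/f.png',np.hstack([cv2.resize(a,(400,300)),s[120:420,120:520]]))
E
```

```text
18.6167 [0.48120753 0.20186594 0.3957141 ] [ 0.03911412 -0.84848133 -8.56524924] [ 0.15622872  0.03385174 -0.02391473] 0.002405363630601092
w7 18.6167 [0.4812 0.2019 0.3957]
```

View pics/f.png

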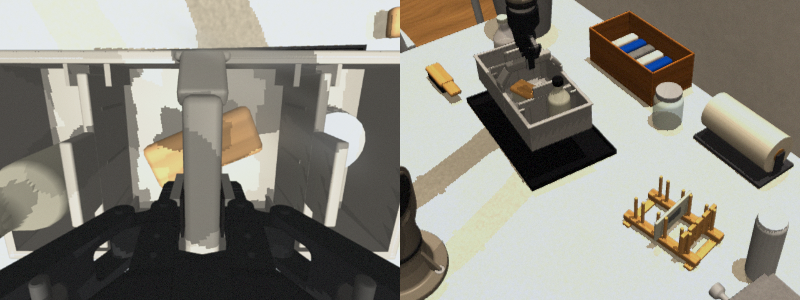

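The last picture shows the tote hanging level about 10 cm above the tray. Both dividers, the bottle, tin and brush are in place, and the rack's other panels are undisturbed. The arm is still, so I'm handing in.

```bash
python3 -c "
from station import ticket;print(ticket.finish_job())"
```

```text
the job is handed in; nothing more can be done
None
```

The divider is fully home in the tote's empty channels and released. I handed in at about 18.6 s with the tote held level and still by its handle, about 10 cm above the tray, its contents in place; the judge gave no verdict.

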